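Slide a spacer along the rail into the corner of an inspection plate

TASK

Without picking it up, push the steel spacer block across the inspection plate until its long side lies flat against the long rail, well before it gets to the stop block. Then slide it along the rail, keeping it against the rail, into the pocket of the stop block until it sits fully home in the corner: end against the stop, side against the rail. Leave the ring, the jar and the brass weight where they stand.

Things in the scene. Friction and masses are not known exactly. Their poses are not given: they have to be found in the camera images.
- plate: Fixed dark steel inspection plate on the table, 12 mm thick; place and yaw vary. Origin on the underside; it spans x -90 to +110 and y -160 to +160 mm. A straight steel rail, 20 mm wide, 12 mm high above the plate's top, runs along the whole +x edge, its inner face at x = +85 mm.
- stop: Fixed steel stop block on the plate, turned as the plate, 12 mm high, set along the rail's +y half. Origin and axes as 'corner'. End wall: y 0 to +18, x 0 to -70 mm. Side jaw: x -46 to -70 mm, reaching back from the end wall to y = -32 mm, then a lead-in to -44 mm that widens the mouth. With the rail: a pocket 46 mm wide, open to -y.
- corner (a point): The inside corner of the pocket, on the plate's top (12 mm above the table), where the rail's inner face (x = 0) meets the end wall's face (y = 0). +x points into the rail, +y along the rail into the end wall.
- spacer: Loose steel spacer block, 44 (x) by 70 (y) by 18 mm high, about 0.35 kg, same either way round, two dark shallow holes on top. Lies flat on the plate, up to 0.45 rad out of line with the rail, 110 to 215 mm short of home along it. Origin at the centre of its underside. Home: centre at x -22, y -35 mm from 'corner', long side along the rail. It slides dry, pushed by side or end.
- spacer_center (a point): Centre of the spacer block, half-way up (9 mm above its underside, 21 mm above the table).
- ring_center (a point): Centre of a loose steel ring, 42 mm outside, 26 mm inside, 14 mm high, lying on the plate near its -x edge, beside the stop block. To be left alone.
- jar_center (a point): Centre of a clear jar with a white cap, 44 mm across, 60 mm high, standing on the table beside the plate. To be left alone.
- weight_center (a point): Centre of a brass weight with a knob, 40 mm across, 58 mm high, standing on the table on the plate's other side. To be left alone.
Things that resemble listed ones, but are neither listed nor needed, are in the scene too. What is shaped like the spacer but purple is not meant.

How it is judged:
By the outcome, as a careful person would: the job done as asked, in the order asked, and still so for the second after the job is handed in, with the robot touching nothing.
It also fails if it takes over 58 s, if anything falls off the work surface, if the arm or the gripper's body presses on something with over 40 N, if the wrist force passes 120 N, or if a joint passes its speed limit or range.

ROBOT

A 7-joint arm with a two-finger parallel gripper is mounted at the origin on the work surface. World frame = base frame: x ahead of the robot, y to its left, z up, the work surface at z = 0. Lengths are in m, angles in rad, forces in N, time in s.
With the tool pointing down it reaches from about 0.425 to 1.025 m from the base axis. Payload 9.4 kg.
Tool frame: the origin (TCP) lies between the finger pads; the fingertips stand 22 mm ahead of it and the grasp point (between the pads) lies 3 mm ahead of it; z points along the fingers, y is the direction in which the jaws open and shut (so a half turn about z gives the same grasp; the last joint's range is limited). The gripper opens to 93 mm and grips with 3 to 60 N. Pads are 15 mm wide; open, the fingers measure 128 mm over their backs; the gripper's body (75 mm by 188 mm) begins 65 mm behind the grasp point.
Start: joints at [1.257, 0.599, -0.003, 1.599, 0.002, 0.943, -0.08], TCP at [0.17, -0.705, 0.241] pointing down, gripper open.
Joint ranges: [-2.57, 2.57], [-0.35, 1.97], [-1.29, 1.29], [0.11, 2.56], [-1.05, 4.19], [0.11, 1.86], [-2.63, 2.63]. Speed limits (rad/s): [2.22, 2.22, 3.01, 3.01, 3.14, 3.14, 3.14].

INTERFACE

Orientations are given as a unit quaternion [w, x, y, z].
In Python, from rig import env, camera, finder gives the robot as it stands.
- The arm moves only by the tool carry_out, never from a script. Its argument "commands" is a list of rows, each a list of 4 numbers: the shift along the world's x, y, z in mm, then the turn about the world's z in rad. A call has 1 to 20 rows; each row shifts and turns the commanded pose from where the row before left it; what a row does not reach is not made up. A row lasts 1/10 s, in which the tool goes at most 50 mm and 8.59 degrees, less where a joint would pass 70% of its speed; a pose out of reach is approached as far as the arm can. A call with a gripper value outside its range is refused whole. "grip" is the gripper's target within -1 to 1 (shut at 1, half-way at 0, fully open at -1), set as the call begins (left out, the last holds). The fingers move at their own pace and stop on an object; "force" is the grip in N (left out, the last holds). Time passes only in rows, so rows that do not move let the fingers close. It gives the time, the measured TCP pose, the force and the opening at its end, in the units of the state.
- env.get_obs(): the state, without advancing time (a new reading comes with each control period).
- camera(name): name is "side" or "top" or "wrist"; returns a dict with "img" (480x640x3 uint8, red, green, blue), "depth" (480x640 float32, m along the optical axis (not along the pixel's ray), 0 where there is no reading), "camera_matrix" (3x3 intrinsics, pixels), "k1" (the pictures are not rectified: a ray, as slopes to the right and down, at radius r is drawn at 1 + k1 r^2 times it, then the intrinsics apply), "R" (3x3) and "t" (3): a world point X has camera coordinates R X + t; the wrist camera has in their place "tool_from_camera" (4x4, takes a point from camera to tool coordinates, whose origin is the TCP and whose axes are the flange's). Camera axes: x right, y down, z forward; pixel columns grow to the right and rows downward; lengths in m; the calibration is good to about 2 mm. A picture is of the moment at which its call begins: read the wrist's pose just before it.
- env.close_job(): hands the job in, once; it reports no verdict.
Trained networks look in a picture, given as the dict that the camera call returned (one of the last four; its "shot" number tells which), for a name from the list of things; names that differ only in an ending like _2 or _b are one class to them, and where a whole thing is asked for, a point or a joint stands for the part that bears it (a point fixed in the world has none). Each returns a list of dicts, best first, with "confidence" (0 to 1); they miss things now and then, are a little off and sometimes report something else, mostly with a low value. They report only what shows in the picture. A call takes as long as a camera call. They do not tell look-alikes from the thing itself.
- finder.recognise(picture, query): "box" ([left, top, right, bottom] in pixels, round what is visible of it).
The state is a dict: "time_s": time; "joint_pos": joint angles; "qd": joint speeds; "effort": joint torques, N m; "eef_pos": TCP position; "orientation": TCP orientation; "wrist_force": force on the tool from outside, world axes, zero at the start; "wrist_torque": the same for the moment, N m; "finger_gap": finger opening in m.
Only numpy, scipy, OpenCV 4.12 (cv2) and the standard library are available. Lean on these libraries where they do the work, as an engineer would, in place of code of your own. Each camera call takes 0.05 s, during which the arm holds its last target. There are 200 camera calls.

## Working session

There is one attempt and no reset: what is moved stays moved. The work goes in short steps, Python scripts to look and compute and a tool call to move; the robot and the scene stay as the last step left them, time stands still between calls to the robot, and variables do not carry over. Pictures are saved under pics/ and viewed, about 8 in all and at most 12, crops included, and the job is handed in when it is done.

Besides the shell and the picture viewer there is one more tool, called after "Request:" as name(argument=value, ...) on one line, values as JSON. carry_out: Moves the arm, as the interface text tells. Its arguments: {"type":"object","properties":{"commands":{"type":"array"},"grip":{"type":"number"},"force":{"type":"number"}},"required":["commands"]}

```bash
mkdir -p pics
cat > h.py <<'E'
import numpy as np, cv2
from rig import env, camera, finder
def save(p,n): cv2.imwrite('pics/'+n,cv2.cvtColor(p['img'],cv2.COLOR_RGB2BGR))
def und(p,uv):
    K=np.array(p['camera_matrix']); k=p['k1']
    d=(np.atleast_2d(uv)-K[:2,2])/[K[0,0],K[1,1]]
    s=d.copy()
    for _ in range(20): s=d/(1+k*(s**2).sum(1,keepdims=True))
    return s
def plane(p,uv,z):
    "pixels -> world at height z"
    s=und(p,uv); R=np.array(p['R']);t=np.array(p['t'])
    d=np.c_[s,np.ones(len(s))]@R; c=-R.T@t
    return c+d*((z-c[2])/d[:,2])[:,None]
def cloud(p):
    v,u=np.mgrid[:480,:640]; s=und(p,np.c_[u.ravel(),v.ravel()].astype(float))
    D=p['depth'].ravel(); X=np.c_[s,np.ones(len(s))]*D[:,None]
    W=(X-np.array(p['t']))@np.array(p['R']); W[D==0]=np.nan
    return W.reshape(480,640,3)
E
python3 - <<'E'
from h import *
p=camera('top'); save(p,'top1.png')
o=env.get_obs(); print(o['time_s'],o['eef_pos'],o['orientation'],o['wrist_force'])
W=cloud(p)
for q in ['spacer','plate','stop','ring_center','jar_center','weight_center']:
    for r in finder.recognise(p,q)[:3]:
        b=np.array(r['box']); c=((b[:2]+b[2:])/2).astype(int)
        print(q,round(r['confidence'],2),b.round().tolist(),W[c[1],c[0]].round(3))
E
```

```text
0.05 [ 0.1699381  -0.70434749  0.23980664] [-7.26320247e-04  9.92996000e-01  1.18145631e-01 -1.64217523e-04] [ 0.73795749  0.05203801 -0.11302508]
spacer 0.89 [351.0, 201.0, 383.0, 227.0] [ 0.514 -0.087  0.033]
spacer 0.72 [414.0, 176.0, 446.0, 208.0] [ 0.579 -0.245  0.018]
spacer 0.66 [360.0, 266.0, 392.0, 304.0] [ 0.342 -0.11   0.02 ]
plate 0.92 [261.0, 165.0, 399.0, 251.0] [0.53  0.006 0.011]
stop 0.87 [282.0, 181.0, 307.0, 208.0] [0.563 0.094 0.015]
stop 0.46 [182.0, 212.0, 204.0, 233.0] [0.48  0.331 0.062]
ring_center 0.73 [297.0, 226.0, 310.0, 245.0] [0.461 0.068 0.016]
jar_center 0.87 [180.0, 213.0, 203.0, 233.0] [0.48  0.334 0.061]
weight_center 0.62 [456.0, 226.0, 479.0, 244.0] [ 0.47  -0.332  0.034]
```

View pics/top1.png

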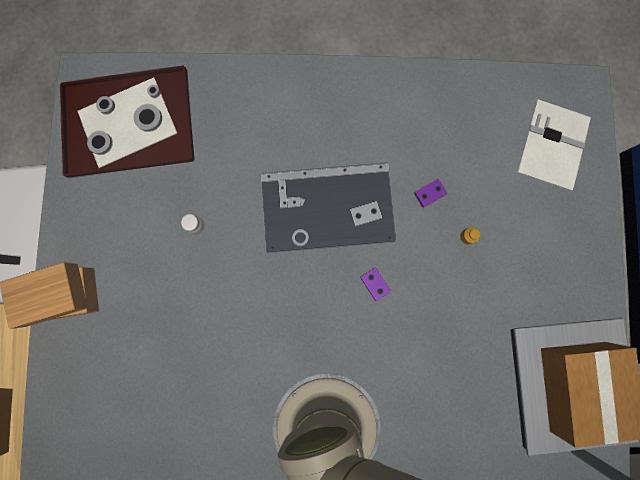

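Request:
carry_out(commands=[[20,40,10,0],[20,40,10,0],[20,40,10,0],[20,40,10,0],[20,40,10,0],[20,40,10,0],[20,40,0,0],[20,40,0,0],[20,40,0,0],[20,40,0,0],[20,40,0,0],[20,40,0,0],[20,40,0,0],[20,40,0,0],[20,40,0,0],[0,40,0,0],[0,0,0,0],[0,0,0,0]], grip=0.3)

```text
time_s: 2.15
eef_pos: [0.47, -0.0643, 0.3007]
orientation: [0.0, 0.993, 0.119, -0.0]
wrist_force: [0.1, -0.5, -0.0]
finger_gap: 0.0327
```

```bash
cat >> h.py <<'E'
def wrist():
    from scipy.spatial.transform import Rotation as Ro
    o=env.get_obs(); p=camera('wrist')
    q=o['orientation']; T=np.eye(4); T[:3,:3]=Ro.from_quat([q[1],q[2],q[3],q[0]]).as_matrix(); T[:3,3]=o['eef_pos']
    M=np.linalg.inv(T@np.array(p['tool_from_camera'])); p['R']=M[:3,:3]; p['t']=M[:3,3]
    return o,p
E
python3 - <<'E'
from h import *
o,p=wrist(); save(p,'w1.png')
print(o['time_s'],o['eef_pos'],o['orientation'],o['wrist_force'],o['finger_gap'],p['shot'])
W=cloud(p); np.savez('w1.npz',W=W,img=p['img'])
import pickle; pickle.dump({k:p[k] for k in('img','depth','camera_matrix','k1','R','t')},open('w1.pkl','wb'))
for q in ['spacer','stop','ring_center']:
    for r in finder.recognise(p,q)[:3]:
        b=np.array(r['box']); c=((b[:2]+b[2:])/2).astype(int)
        print(q,round(r['confidence'],2),b.round().tolist(),W[c[1],c[0]].round(3))
E
```

```text
2.15 [ 0.4700145  -0.06428341  0.30070186] [ 1.42832802e-04  9.92868784e-01  1.19212231e-01 -1.92318535e-05] [ 0.05582081 -0.52518485 -0.03914285] 0.03265055043567439 2
spacer 0.93 [315.0, 146.0, 376.0, 184.0] [ 0.52  -0.082  0.03 ]
spacer 0.93 [453.0, 122.0, 516.0, 173.0] [ 0.578 -0.242  0.017]
stop 0.94 [170.0, 46.0, 228.0, 118.0] [0.568 0.106 0.012]
ring_center 0.8 [190.0, 165.0, 229.0, 198.0] [0.457 0.077 0.011]
```

View pics/w1.png

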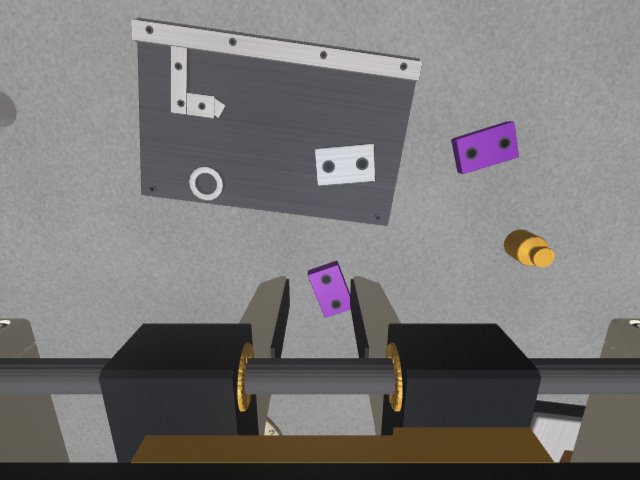

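```bash
cat > meas.py <<'E'
from h import *
def measure(p,box,verb=True):
    "spacer (centre, yaw of long axis vs world y), via bright mask inside box"
    g=cv2.cvtColor(p['img'],cv2.COLOR_RGB2GRAY); l,t,r,b=np.array(box).round().astype(int)+[-6,-6,6,6]
    m=np.zeros_like(g); m[t:b,l:r]=(g[t:b,l:r]>150)*255
    n,lab,st,_=cv2.connectedComponentsWithStats(m); i=1+np.argmax(st[1:,4])
    c=cv2.findContours((lab==i).astype('uint8'),0,1)[0]
    c=max(c,key=cv2.contourArea)[:,0].astype(float)
    X=plane(p,c,0.030)[:,:2]
    (cx,cy),(w,h),a=cv2.minAreaRect((X*1000).astype('float32'))
    bx=cv2.boxPoints(((cx,cy),(w,h),a)); e=bx[1]-bx[0]; f=bx[2]-bx[1]
    L=e if np.hypot(*e)>np.hypot(*f) else f
    if L[1]<0: L=-L
    return (cx,cy),sorted((w,h)),np.arctan2(-L[0],L[1])
def edge(p,A,B,z,n=40,half=8):
    "subpixel strongest gradient along normals of pixel segment A-B; world line fit"
    g=cv2.GaussianBlur(cv2.cvtColor(p['img'],cv2.COLOR_RGB2GRAY),(0,0),1).astype('float32')
    A,B=np.array(A,float),np.array(B,float); d=(B-A)/np.linalg.norm(B-A); nn=np.array([-d[1],d[0]])
    s=np.arange(-half,half+.1,.25); P=[]
    for k in np.linspace(0,1,n):
        q=A+(B-A)*k+s[:,None]*nn
        v=cv2.remap(g,q[:,0].astype('float32')[None],q[:,1].astype('float32')[None],1)[0]
        P.append(q[np.argmax(abs(np.gradient(v)))])
    X=plane(p,np.array(P),z)[:,:2]*1000
    vx,vy,x,y=cv2.fitLine(X.astype('float32'),cv2.DIST_HUBER,0,.01,.01).ravel()
    res=(X-[x,y])@[-vy,vx]
    return np.array([x,y]),np.array([vx,vy]),np.median(abs(res))
E
python3 - <<'E'
from meas import *
import pickle; p=pickle.load(open('w1.pkl','rb'))
print(measure(p,[315,146,376,184]))
W=cloud(p)
print('depth z spacer',W[155,345,2],'plate',W[120,280,2],'rail',W[50,280,2])
o,d,r=edge(p,(195,50),(405,77),.024); print('rail inner',o,d,r, 'yaw',np.arctan2(d[0],d[1])if 0 else np.arctan2(-d[0]*np.sign(d[1]),abs(d[1])))
o2,d2,r2=edge(p,(187,55),(187,88),.024,half=5); print('endwall',o2,d2,r2)
a=np.linalg.solve(np.c_[d,-d2],o2-o); print('corner',o+a[0]*d)
for u in [(142,193),(388,224),(414,82)]: print(plane(p,u,.012)*1000)
E
```

```text
((518.8310546875, -82.26634216308594), [43.090606689453125, 69.05493927001953], np.float32(0.32185408))
depth z spacer 0.03130689846351785 plate 0.011694928597252277 rail 0.024180787023885892
rail inner [614.3726    -9.743997] [ 0.10910653 -0.99403006] 0.15484519305167474 yaw 0.10932417
endwall [576.8533   115.763985] [0.9921486  0.12506472] 3.508239130609721e-05
corner [600.2726 118.7161]
[[422.1213262  157.78688705  12.        ]]
[[ 457.02174377 -158.5330094    12.        ]]
[[ 627.7358615  -137.75113514   12.        ]]
```

Request:
carry_out(commands=[[0,-10,0,-0.065],[0,-10,0,-0.065],[0,0,-40,0],[0,0,-40,0],[0,0,-40,0],[0,0,-40,0],[0,0,-35,0],[0,0,-30,0],[0,0,-20,0],[0,0,-16,0],[0,0,0,0],[0,0,0,0]], grip=0.6)

```text
time_s: 3.55
eef_pos: [0.4699, -0.0855, 0.0397]
orientation: [0.0, 0.999, 0.053, -0.0]
wrist_force: [-0.2, -0.3, 0.4]
finger_gap: 0.0182
```

Request:
carry_out(commands=[[5,0.5,0,0],[5,0.5,0,0],[4,0.5,0,0],[4,0.5,0,0],[4,0.5,0,0],[4,0.4,0,0],[4,0.4,0,0],[4,0.4,0,0],[4,0.4,0,0],[4,0.4,0,0],[4,0.4,0,0],[4,0.4,0,0],[4,0.5,0,0],[4,0.5,0,0],[4,0.5,0,0],[4,0.5,0,0],[4,0.5,0,0],[4,0.5,0,0],[4,0.5,0,0],[0,0,0,0]])

```text
time_s: 5.55
eef_pos: [0.5494, -0.0757, 0.0397]
orientation: [-0.0, 0.999, 0.054, 0.001]
wrist_force: [-0.3, -0.3, 0.2]
finger_gap: 0.0188
```

Run:
```python
from h import *
o,p=wrist(); save(p,'w2.png')
```

```text
(no output)
```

View pics/w2.png

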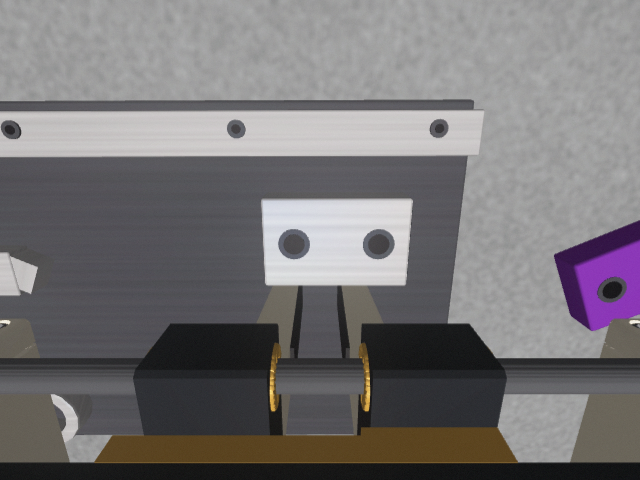

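Request:
carry_out(commands=[[4,0.4,0,0],[4,0.5,0,0],[3,0.3,0,0],[3,0.3,0,0],[2,0.2,0,0],[1,0.1,0,0],[1,0.1,0,0],[0.5,0,0,0],[0.5,0.1,0,0],[0.5,0,0,0],[0,0,0,0]])

```text
time_s: 6.7
eef_pos: [0.5675, -0.074, 0.0396]
orientation: [-0.0, 0.999, 0.053, -0.0]
wrist_force: [-2.6, 0.1, 2.8]
finger_gap: 0.0186
```

Request:
carry_out(commands=[[0.5,0.1,0,0],[0.5,0,0,0],[0.5,0.1,0,0],[0.5,0,0,0],[0,0,0,0]])

```text
time_s: 7.2
eef_pos: [0.5676, -0.0739, 0.0395]
orientation: [0.0, 0.999, 0.053, -0.002]
wrist_force: [-9.2, -0.4, 7.2]
finger_gap: 0.0186
```

Run:
```python
from h import *
o,p=wrist(); save(p,'w3.png')
```

```text
(no output)
```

View pics/w3.png

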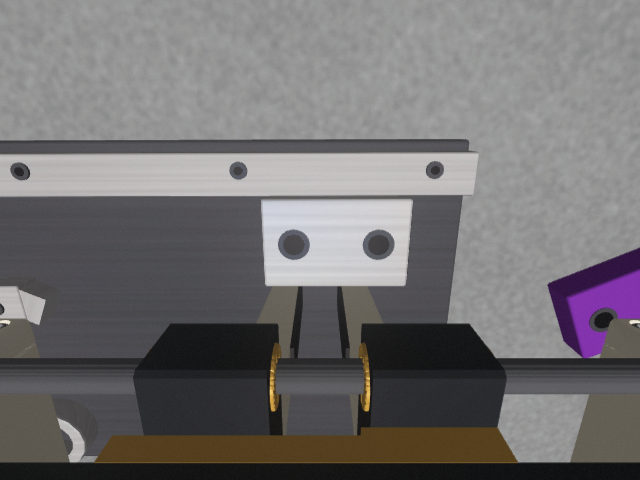

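```bash
python3 -c "
from h import *
print(env.get_obs()['joint_pos'].round(2))"
```

```text
[ 0.1   0.71 -0.11  2.08  0.2   0.36 -1.63]
```

Request:
carry_out(commands=[[-5,-0.5,0,0],[-5,-0.5,0,0],[0,0,25,0],[0,0,25,0],[4.4,-5.5,0,0.143],[4.4,-5.5,0,0.143],[4.4,-5.5,0,0.143],[4.4,-5.5,0,0.143],[4.4,-5.5,0,0.143],[4.4,-5.5,0,0.143],[4.4,-5.5,0,0.143],[4.4,-5.5,0,0.143],[4.4,-5.5,0,0.143],[4.4,-5.5,0,0.143],[4.5,-6,0,0.142],[0,0,0,0],[0,0,0,0]], grip=1, force=20)

```text
time_s: 8.95
eef_pos: [0.6082, -0.1357, 0.0895]
orientation: [-0.0, 0.67, 0.743, 0.0]
wrist_force: [0.5, 0.6, 0.3]
finger_gap: 0.0004
```

Run:
```python
from h import *
o,p=wrist(); save(p,'w4.png')
print(o['time_s'],o['eef_pos'],o['orientation'],o['joint_pos'].round(2))
r=np.array(o['eef_pos'][:2])*1000-[600.3,118.7]; print(r@[.994,.109],r@[-.109,.994])
```

```text
8.95 [ 0.60816127 -0.13569009  0.08947447] [-5.34494951e-05  6.69648487e-01  7.42678029e-01  4.95407843e-04] [ 0.51  0.74 -0.59  1.93  0.64  0.67 -0.37]
-19.914413123871448 -253.72063130477952
```

View pics/w4.png

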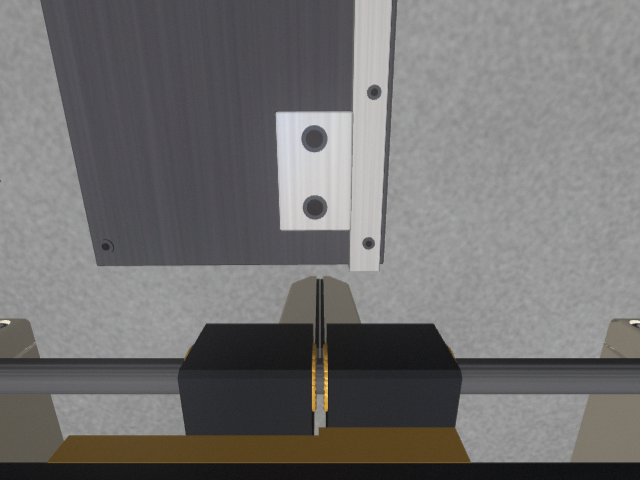

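Request:
carry_out(commands=[[-4,-0.4,0,0.005],[0,0,-25,0],[0,0,-15,0],[0,0,-9.5,0],[0,0,0,0],[-0.5,5,0,0],[-0.5,5,0,0],[-0.3,3,0,0],[-0.3,3,0,0],[-0.3,3,0,0],[-0.3,4,0,0],[-0.3,4,0,0],[-0.3,4,0,0],[-0.4,4,0,0],[-0.3,4,0,0],[-0.4,4,0,0],[-0.3,4,0,0],[-0.4,4,0,0],[0,0,0,0]])

```text
time_s: 10.9
eef_pos: [0.5991, -0.0842, 0.04]
orientation: [-0.0, 0.666, 0.746, 0.0]
wrist_force: [-0.3, -1.8, 0.6]
finger_gap: 0.0005
```

Run:
```python
from h import *
o,p=wrist(); save(p,'w5.png')
r=np.array(o['eef_pos'][:2])*1000-[600.3,118.7]; print(r@[.994,.109],r@[-.109,.994])
```

```text
-23.283037129354547 -201.58822431004216
```

View pics/w5.png

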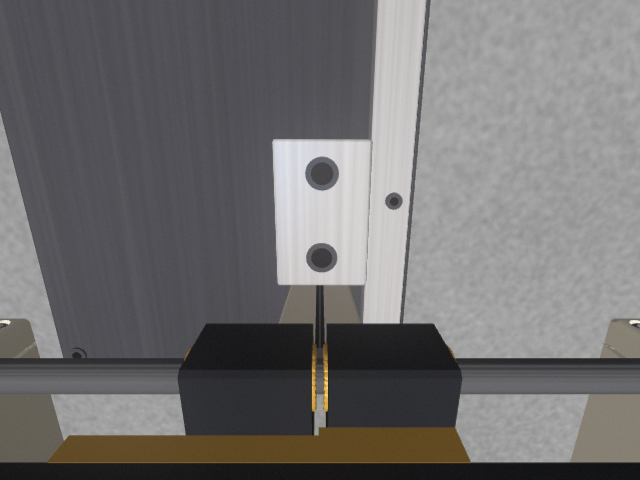

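Request:
carry_out(commands=[[-0.3,4,0,0],[-0.3,4,0,0],[-0.3,4,0,0],[-0.3,4,0,0],[-0.3,4,0,0],[-0.3,4,0,0],[-0.3,4,0,0],[-0.3,4,0,0],[-0.3,4,0,0],[-0.3,4,0,0],[-0.3,4,0,0],[-0.3,4,0,0],[-0.3,4,0,0],[-0.3,4,0,0],[-0.3,4,0,0],[0,0,0,0]])

```text
time_s: 12.55
eef_pos: [0.5939, -0.0243, 0.0398]
orientation: [-0.001, 0.666, 0.746, -0.001]
wrist_force: [-1.3, -1.7, -0.7]
finger_gap: 0.0006
```

Run:
```python
from h import *
o,p=wrist(); save(p,'w6.png')
r=np.array(o['eef_pos'][:2])*1000-[600.3,118.7]; print(r@[.994,.109],r@[-.109,.994])
```

```text
-21.93600963798755 -141.4611508396952
```

View pics/w6.png

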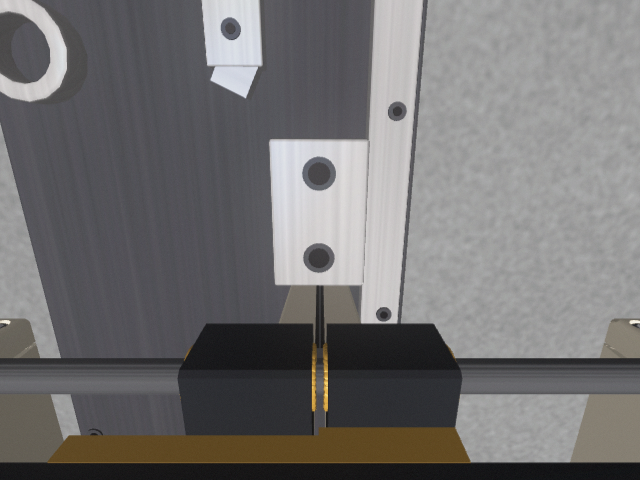

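Request:
carry_out(commands=[[-0.3,4,0,0],[-0.4,4,0,0],[-0.3,4,0,0],[-0.4,4,0,0],[-0.3,4,0,0],[-0.4,4,0,0],[-0.3,4,0,0],[-0.4,4,0,0],[-0.3,4,0,0],[-0.4,4,0,0],[-0.3,4,0,0],[-0.4,4,0,0],[-0.3,3,0,0],[-0.2,2,0,0],[-0.2,2,0,0],[0,0,0,0]])

```text
time_s: 14.2
eef_pos: [0.5904, 0.0306, 0.0403]
orientation: [0.0, 0.666, 0.746, 0.001]
wrist_force: [-0.0, -1.5, -0.3]
finger_gap: 0.0005
```

Request:
carry_out(commands=[[-0.1,1,0,0],[-0.1,1,0,0],[-0.1,1,0,0],[-0.1,1,0,0],[-0.1,1,0,0],[-0.1,1,0,0],[0,0.5,0,0],[0,0.5,0,0],[0,0,0,0]])

```text
time_s: 15.1
eef_pos: [0.5896, 0.0367, 0.0402]
orientation: [0.0, 0.666, 0.746, -0.0]
wrist_force: [-0.1, -4.1, 3.3]
finger_gap: 0.0006
```

Request:
carry_out(commands=[[0,0.5,0,0],[0,0.5,0,0],[0,0.5,0,0],[0,0.5,0,0],[0,0,0,0],[0,0,0,0]])

```text
time_s: 15.7
eef_pos: [0.5896, 0.0368, 0.0402]
orientation: [0.001, 0.667, 0.745, -0.001]
wrist_force: [1.9, -8.6, 6.4]
finger_gap: 0.0007
```

Run:
```python
from h import *
o,p=wrist(); save(p,'w7.png')
r=np.array(o['eef_pos'][:2])*1000-[600.3,118.7]; print(o['wrist_force'],r@[.994,.109],r@[-.109,.994])
```

```text
[ 1.9344495  -8.57847142  6.44197595] -19.612238872635835 -80.2728331119924
```

View pics/w7.png

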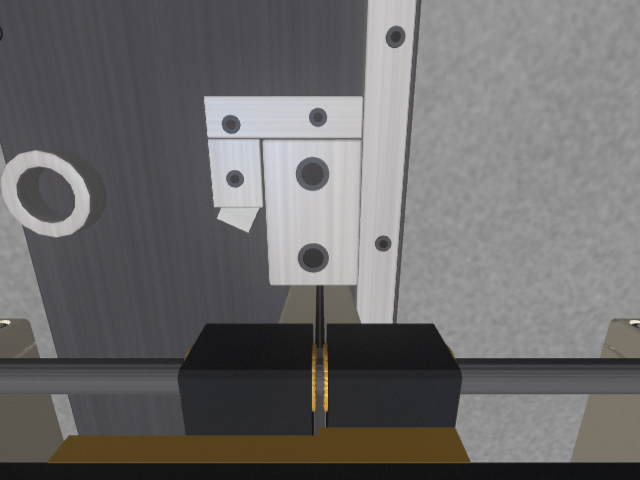

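Request:
carry_out(commands=[[0.2,-2,0,0],[0.5,-5,0,0],[0.8,-8,0,0],[0,0,20,0],[0,0,40,0],[0,0,30,0],[0,0,0,0],[0,0,0,0]])

```text
time_s: 16.55
eef_pos: [0.5912, 0.0235, 0.1304]
orientation: [0.0, 0.666, 0.746, 0.0]
wrist_force: [-0.2, -0.2, -1.1]
finger_gap: 0.0003
```

Run:
```python
from meas import *
o,p=wrist(); save(p,'w8.png'); b=None
for r in finder.recognise(p,'spacer')[:2]: print(r['box'],r['confidence'])
print(o['eef_pos'],o['wrist_force'])
b=[int(v) for v in finder.recognise(p,'spacer')[0]['box']]
c=p['img'][max(0,b[1]-60):b[3]+30,max(0,b[0]-70):b[2]+60]; print(max(0,b[0]-70),max(0,b[1]-60))
cv2.imwrite('pics/w8c.png',cv2.resize(c[...,::-1],None,fx=3,fy=3,interpolation=2))
```

```text
[279.9, 118.2, 348.2, 214.6] 0.86
[34.9, 310.1, 83.1, 359.1] 0.81
[0.59115769 0.02347095 0.13042863] [-0.24717534 -0.18837759 -1.06949005]
209 58
```

View pics/w8c.png

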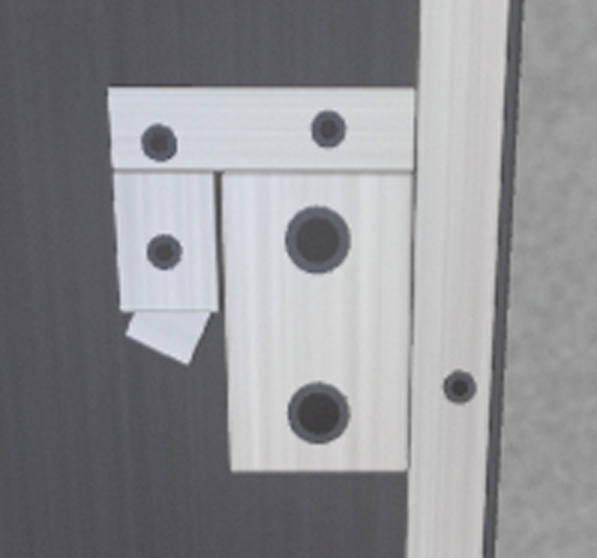

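```bash
cat > chk.py <<'E'
from meas import *
o,p=wrist(); 
def f(c): return (209+c[0]/3,58+c[1]/3)
def yaw(d): d=d*np.sign(d[1]); return np.arctan2(-d[0],d[1])
C=np.array([600.3,118.7]);X=np.array([.994,.109]);Y=np.array([-.109,.994])
for n,a,b,z,h in [('rail above',(419,10),(417,75),.024,4),('rail below',(409,490),(408,545),.024,4),('rail outer top',(509,20),(493,400),.024,4),('sp left',(229,330),(232,460),.030,4),('sp rear',(240,470),(395,470),.030,4),('wall left',(109,95),(112,160),.024,4),('jaw left',(115,180),(121,300),.024,4)]:
    q,d,r=edge(p,f(a),f(b),z,half=h); v=q-C
    print(n,'x',(v@X).round(2),'y',(v@Y).round(2),'yaw',yaw(d).round(4),'res',r.round(2))
E
python3 chk.py
```

```text
rail above x -0.38 y 26.36 yaw 0.1369 res 0.06
rail below x -0.63 y -83.85 yaw 0.0755 res 0.1
rail outer top x 18.96 y -7.04 yaw 0.1098 res 0.17
sp left x -44.63 y -51.14 yaw 0.1179 res 0.17
sp rear x -28.41 y -69.43 yaw -1.4581 res 0.0
wall left x -70.38 y 10.69 yaw 0.0994 res 0.15
jaw left x -70.44 y -15.64 yaw 0.1184 res 0.17
```

Request:
carry_out(commands=[[-20,9,0,0],[-20,9,0,0],[-18,8.5,0,0],[0,0,0,0],[0,0,-40,0],[0,0,-35,0],[0,0,-15,0],[0,0,0,0],[3,0.3,0,0],[3,0.3,0,0],[2,0.2,0,0],[1,0.1,0,0],[1,0.1,0,0],[0,0,0,0]])

```text
time_s: 18.15
eef_pos: [0.5432, 0.0512, 0.0404]
orientation: [0.0, 0.666, 0.746, 0.0]
wrist_force: [-0.4, 0.4, -0.3]
finger_gap: 0.0002
```

Request:
carry_out(commands=[[0.5,0.1,0,0],[0.5,0,0,0],[0.5,0.1,0,0],[0.5,0,0,0],[0.5,0.1,0,0],[0,0,0,0]])

```text
time_s: 18.75
eef_pos: [0.5455, 0.0517, 0.0401]
orientation: [-0.0, 0.666, 0.746, -0.0]
wrist_force: [0.5, -0.3, -0.8]
finger_gap: 0.0006
```

Request:
carry_out(commands=[[0.5,0.1,0,0],[0.5,0,0,0],[0.5,0.1,0,0],[0.5,0,0,0],[0.5,0.1,0,0],[0,0,0,0]])

```text
time_s: 19.35
eef_pos: [0.5477, 0.0518, 0.0401]
orientation: [-0.0, 0.666, 0.746, -0.0]
wrist_force: [-2.0, 0.2, 0.9]
finger_gap: 0.0003
```

Request:
carry_out(commands=[[0.5,0.1,0,0],[0.5,0,0,0],[0.5,0.1,0,0],[0,0,0,0],[0,0,0,0]])

```text
time_s: 19.85
eef_pos: [0.5481, 0.0517, 0.04]
orientation: [-0.0, 0.666, 0.746, -0.001]
wrist_force: [-5.9, -0.6, 4.5]
finger_gap: 0.0001
```

Request:
carry_out(commands=[[-3,-0.3,0,0],[-8,-0.8,0,0],[0,0,40,0],[0,0,50,0],[20,-9,0,0],[20,-9,0,0],[13,-9,0,0],[0,0,0,0],[0,0,0,0]])

```text
time_s: 20.75
eef_pos: [0.5906, 0.0242, 0.1295]
orientation: [-0.001, 0.666, 0.746, -0.0]
wrist_force: [-0.6, -0.2, -0.1]
finger_gap: 0.0004
```

```bash
python3 chk.py
python3 - <<'E'
from meas import *
o,p=wrist(); save(p,'w9.png'); print(o['time_s'],o['eef_pos'],o['wrist_force'])
t=camera('top'); W=cloud(t)
for q in ['ring_center','jar_center','weight_center']:
    r=finder.recognise(t,q)[0]; print(q,np.round(r['box']),round(r['confidence'],2))
E
```

```text
rail above x -0.55 y 27.73 yaw 0.1355 res 0.05
rail below x -0.35 y -82.52 yaw 0.1287 res 0.06
rail outer top x 18.98 y -2.09 yaw 0.1089 res 0.2
sp left x -44.32 y -50.95 yaw 0.115 res 0.21
sp rear x -26.66 y -69.71 yaw -1.4585 res 0.0
wall left x -70.42 y 9.99 yaw 0.1257 res 0.13
jaw left x -70.33 y -14.9 yaw 0.1071 res 0.15
20.8 [0.59030419 0.02454406 0.12958287] [0.10661261 0.41738313 0.49664156]
ring_center [294. 230. 309. 246.] 0.68
jar_center [182. 214. 205. 233.] 0.87Traceback (most recent call last):
  File "<stdin>", line 5, in <module>
IndexError: list index out of range
```

View pics/w9.png

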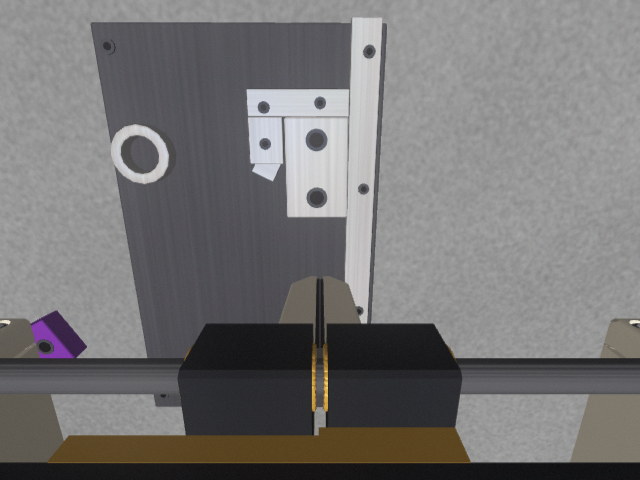

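```bash
python3 -c "
from h import *
print(env.close_job())"
```

```text
the job is handed in; nothing more can be done
None
```

I pushed the spacer flat against the rail about 160 mm short of home. Then I slid it along the rail by its end, with closed fingers, into the pocket until it stopped. I never gripped or lifted it. After that I pressed its side gently against the rail, moved clear and handed the job in at about 21 s.

**End against the stop:** The pusher stopped moving at about 9 N. The close picture shows no gap at the end wall. The rear end measures 69.7 mm from the corner, against 70 mm when home.

**Side against the rail:** The side press also stopped moving, at about 6 N. The spacer's outer side measures 44.3 mm from the corner line and the rail face itself reads -0.35 to -0.55 mm. That leaves it flush to within a few tenths of a mm. Its yaw reads 0.112 to 0.115 rad, against about 0.109 for the rail, which is within measuring error.

**Ring, jar and weight:** The ring and jar were still where they started to within about 4 pixels (about 10 mm), and I never moved close to either. The network did not find the brass weight in the last top picture. I did not confirm its position again; the only pass over it was at about 0.24–0.30 m height, well above its 58 mm.

The largest force I read at the wrist was about 12 N.

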